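# Sort the turned bushings into their dishes

### The arm

A 7-joint arm with a two-finger parallel gripper is mounted at the origin on the work surface. World frame = base frame: x ahead of the robot, y to its left, z up, the work surface at z = 0. Lengths are in m, angles in degrees, forces in N, time in s.
With the tool pointing down it reaches from about 0.425 to 0.875 m from the base axis. Payload 4.7 kg.
Tool frame: the origin (TCP) lies between the finger pads; the fingertips stand 8 mm ahead of it and the grasp point (between the pads) lies 11 mm behind it; x points along the fingers, z is the direction in which the jaws open and shut, and the axes are right-handed (so a half turn about x gives the same grasp; the last joint's range is limited). The gripper opens to 87 mm and grips with 3 to 60 N. Pads are 19 mm wide; open, the fingers measure 117 mm over their backs; the gripper's body (75 mm by 190 mm) begins 51 mm behind the grasp point.
Start: joints at [-68.577, 18.392, -4.016, 83.108, 1.295, 78.541, -3.26], TCP at [0.229, 0.608, 0.231] pointing down, gripper open.
Joint ranges: [-163.93, 163.93], [-17.29, 119.83], [-79.2, 71.16], [3.27, 140.29], [-89.18, 269.18], [5.43, 117.66], [-154.24, 154.24]. Speed limits (degrees/s): [147.25, 147.25, 180, 180, 180, 180, 180].

### API

Orientations are given as [roll, pitch, yaw] about the fixed x, y, z axes, in that order (R = Rz(yaw) Ry(pitch) Rx(roll)).
In Python, from cell import telemetry, vision, sign_off gives the robot as it stands. The module is installed in compiled form; this text tells all that it offers.
- The arm moves only by the tool drive_tool, never from a script. Its arguments are lists of equal length, an entry for each row: "offset": the shift along the tool's x, y, z in m, a list of three; "angular": the turn, a rotation vector about the tool's x, y, z in rad, a list of three. A call has 1 to 10 rows; each row is the pose to reach, as a shift and turn from the pose measured when the call began, along the tool's axes at that moment; what a row does not reach only later rows make up. A row lasts 1/8 s, in which the tool goes at most 62.5 mm and 10.7 degrees, less where a joint would pass 70% of its speed; a pose out of reach is approached as far as the arm can. A call with a gripper value outside its range is refused whole. "fingers" is the closure, from -1 (fully open) to 1 (shut), set as the call begins (left out, the last holds). The fingers move at their own pace and stop on an object; "squeeze" is the grip in N (left out, the last holds). Time passes only in rows, so rows that repeat a pose let the fingers close. It gives the time, the measured TCP pose, the force and the opening at its end, in the units of the state.
- telemetry.get_obs(): the state, without advancing time (a new reading comes with each control period).
- vision.read_camera(name): name is "scene" or "top"; returns a dict with "pixels" (400x640x3 uint8, red, green, blue), "intrinsics" (3x3 intrinsics, pixels), "world_from_camera" (4x4, takes a point from camera to world coordinates). Camera axes: x right, y up, looking along -z (the intrinsics and any distortion apply to the point x, -y, -z); pixel columns grow to the right and rows downward; lengths in m; the calibration is good to about 2 mm. A picture is of the moment at which its call begins. There is no depth.
- sign_off(): hands the job in, once; it reports no verdict.
The state is a dict: "time_s": time; "qpos": joint angles; "joint_velocities": joint speeds; "effort": joint torques, N m; "tool_pos": TCP position; "tool_rot": TCP orientation; "force": force on the tool from outside, world axes, zero at the start; "wrist_torque": the same for the moment, N m; "grip_width": finger opening in m.
Only numpy, scipy, OpenCV 4.12 (cv2) and the standard library are available. Lean on these libraries where they do the work, as an engineer would, in place of code of your own. Each camera call takes 0.05 s, during which the arm holds its last target.

### The job

First take the long hexagonal nut out of the largest round dish and stand it upright in the middle of the square tray. Then stand the three flanged brass bushings, flange down, one after another from the largest to the smallest, each flat on the floor of its own round dish: the largest bushing in the largest dish, the middle one in the middle dish, the smallest in the smallest. Set every part down without dropping it, let go, and leave the plain brass ring and the standing bolt where they are.

Things in the scene. Friction and masses are not known exactly. Their poses are not given: they have to be found in the camera images.
- bushing_large: largest turned brass flanged bushing: a round sleeve standing on its wider flange, open bore on top. Flange 66 mm in diameter and 6 mm thick, sleeve 50 mm outside diameter, total height 50 mm, about 0.50 kg. Loose, stands upright, flange down, on the bench. Origin: centre of the underside; z up along the axis
- bushing_medium: middle-sized turned brass flanged bushing: a round sleeve standing on its wider flange, open bore on top. Flange 50 mm in diameter and 6 mm thick, sleeve 37 mm outside diameter, total height 46 mm, about 0.26 kg. Loose, stands upright, flange down, on the bench. Origin: centre of the underside; z up along the axis
- bushing_small: smallest turned brass flanged bushing: a round sleeve standing on its wider flange, open bore on top. Flange 34 mm in diameter and 6 mm thick, sleeve 24 mm outside diameter, total height 42 mm, about 0.11 kg. Loose, stands upright, flange down, on the bench. Origin: centre of the underside; z up along the axis
- dish_large: fixed round aluminium dish, dark floor: the largest of three. Inner diameter 82 mm, outer 92 mm, rim 12 mm above the bench, floor 4 mm above the bench. Origin: centre of its underside, on the bench; z up. At the start the long nut stands in it
- dish_medium: fixed round aluminium dish, dark floor: the middle-sized of three. Inner diameter 66 mm, outer 76 mm, rim 12 mm above the bench, floor 4 mm above the bench. Origin: centre of its underside, on the bench; z up
- dish_small: fixed round aluminium dish, dark floor: the smallest of three. Inner diameter 50 mm, outer 60 mm, rim 12 mm above the bench, floor 4 mm above the bench. Origin: centre of its underside, on the bench; z up
- long_nut: long steel hexagonal nut, 36 mm across flats (41.6 mm across corners), 45 mm tall, about 0.26 kg, standing upright with its dark bore on top, loose on the floor of the largest dish at the start. Origin: centre of the underside; z up, x square to one pair of flats (the other pairs at 60 and 120 degrees)
- nut_tray: fixed square open plywood tray, 100 mm by 100 mm outside, walls 3 mm thick and 20 mm high, floor 3 mm above the bench; 8 mm tall small nuts lie fixed in three of its corners, about 50 mm from the centre, and its middle is free. Origin: centre of its underside, on the bench; x and y along its sides, z up
- ring_plain: bystander, leave alone: plain brass ring without a flange, 48 mm outside diameter, 30 mm bore, 24 mm tall, loose. Origin: centre of the underside
- bolt: bystander, leave alone: steel bolt standing on its hexagonal head (36 mm across flats, 15 mm high) with its 20 mm shank up, 58 mm tall in all, loose. Origin: centre of the underside
Mind the look-alikes: they are no part of the job. What is shaped like the dish_medium but green or turquoise is not meant. What is shaped like the bushing_large but grey or pink is not meant.

How it is judged (in metres and radians):
On the way, in this order (a step that is already met when the one before it is completed fails the run):
1. the long nut stands in the square tray, let go (horizontal distance between long_nut and nut_tray below 0.02 m and z of long_nut in the frame of nut_tray between 0.001 and 0.007 m and angle between long_nut's own z axis and vertical below 0.1 rad and linear speed of long_nut below 0.03 m/s and contact force between the fingers and long_nut below 0.3 N), for 0.2 s.
2. the large bushing stands in the large dish, let go (horizontal distance between bushing_large and dish_large below 0.011 m and z of bushing_large in the frame of dish_large between 0.001 and 0.008 m and angle between bushing_large's own z axis and vertical below 0.1 rad and linear speed of bushing_large below 0.03 m/s and contact force between the fingers and bushing_large below 0.3 N), for 0.2 s.
3. the medium bushing stands in the medium dish, let go (horizontal distance between bushing_medium and dish_medium below 0.011 m and z of bushing_medium in the frame of dish_medium between 0.001 and 0.008 m and angle between bushing_medium's own z axis and vertical below 0.1 rad and linear speed of bushing_medium below 0.03 m/s and contact force between the fingers and bushing_medium below 0.3 N), for 0.2 s.
4. the small bushing stands in the small dish, let go (horizontal distance between bushing_small and dish_small below 0.011 m and z of bushing_small in the frame of dish_small between 0.001 and 0.008 m and angle between bushing_small's own z axis and vertical below 0.1 rad and linear speed of bushing_small below 0.03 m/s and contact force between the fingers and bushing_small below 0.3 N), for 0.2 s.
At the end, for the whole second after the job is handed in: Nut upright on the tray floor, within 20 mm of its centre; each bushing flange down and flat (0.1 rad) on the floor of the dish of its size, within 11 mm of its centre; all let go and at rest; plain ring and bolt within 20 mm of where they stood (all of step 1 and all of step 2 and all of step 3 and all of step 4 and distance of each of ring_plain, bolt from where it was at the start of the episode below 0.02 m); the robot touches nothing.
It fails at once if the nut or a bushing is dropped (falls freely at more than 0.6 m/s, about 20 mm of fall) ((linear speed of long_nut above 0.6 m/s and contact force between long_nut and anything else below 0.01 N) or (linear speed of bushing_large above 0.6 m/s and contact force between bushing_large and anything else below 0.01 N) or (linear speed of bushing_medium above 0.6 m/s and contact force between bushing_medium and anything else below 0.01 N) or (linear speed of bushing_small above 0.6 m/s and contact force between bushing_small and anything else below 0.01 N)).
It fails at once if the plain ring or the bolt is moved more than 20 mm (distance of any of ring_plain, bolt from where it was at the start of the episode above 0.02 m).
It also fails if it takes over 106 s, if anything falls off the work surface, if the arm or the gripper's body presses on something with over 40 N, if the wrist force passes 120 N, or if a joint passes its speed limit or range.

## Working session

There is one attempt and no reset: what is moved stays moved. The work goes in short steps, Python scripts to look and compute and a tool call to move; the robot and the scene stay as the last step left them, time stands still between calls to the robot, and variables do not carry over. Pictures are saved under pics/ and viewed, and the job is handed in when it is done.

Besides the shell and the picture viewer there is one more tool, called after ">>>" by a JSON object that holds its "op" and its "data". drive_tool: Moves the arm, as the interface text tells. Its arguments: {"type":"object","properties":{"offset":{"type":"array"},"angular":{"type":"array"},"fingers":{"type":"number"},"squeeze":{"type":"number"}},"required":["offset","angular"]}

```bash
mkdir -p pics; python3 - <<'E'
from cell import telemetry, vision
import cv2,numpy as np
o=telemetry.get_obs();print({k:np.round(v,3).tolist() for k,v in o.items()})
for n in("top","scene"):
    d=vision.read_camera(n);cv2.imwrite(f"pics/{n}0.png",d["pixels"][:,:,::-1]);print(n,d["intrinsics"],d["world_from_camera"],[k for k in d]);np.savez(f"{n}0.npz",**d)
E
```

```text
{'time_s': 0.0, 'qpos': [-68.579, 18.441, -4.016, 83.176, 1.295, 78.54, -3.262], 'joint_velocities': [0.014, 0.041, 0.065, -0.029, 0.033, -0.109, 0.03], 'effort': [-0.0, -49.13, -0.404, -31.253, -0.064, 0.044, 0.0], 'tool_pos': [0.229, 0.608, 0.229], 'tool_rot': [-176.861, 89.889, -107.474], 'force': [0.349, 0.458, 0.424], 'wrist_torque': [-0.006, -0.06, 0.012], 'grip_width': 0.087}
top [[427.55384333   0.         313.81926534]
 [  0.         427.55384333 203.17615289]
 [  0.           0.           1.        ]] [[-0.01863622  0.99751897 -0.06788666  0.45859442]
 [-0.99979786 -0.0180803   0.00879429 -0.01106142]
 [ 0.00754506  0.06803683  0.99765428  1.05702219]
 [ 0.          0.          0.          1.        ]] ['pixels', 'intrinsics', 'world_from_camera']
scene [[406.29768774   0.         322.11150342]
 [  0.         406.29768774 202.70706472]
 [  0.           0.           1.        ]] [[ 0.01655874 -0.79024477  0.61256756  1.12939042]
 [ 0.99985878  0.01484506 -0.00787695 -0.01531515]
 [-0.00286888  0.61261148  0.79037899  0.84570338]
 [ 0.          0.          0.          1.        ]] ['pixels', 'intrinsics', 'world_from_camera']
```

View pics/top0.png

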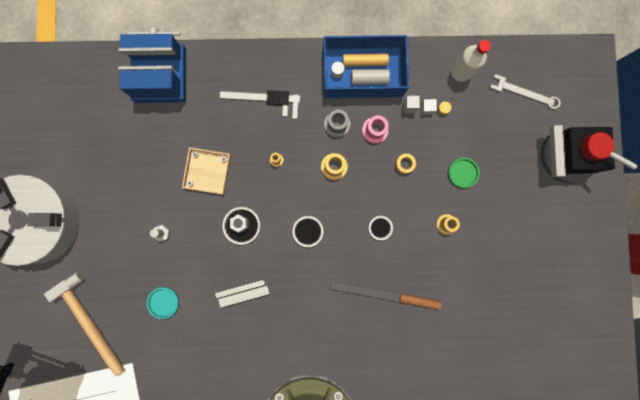

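View pics/scene0.png

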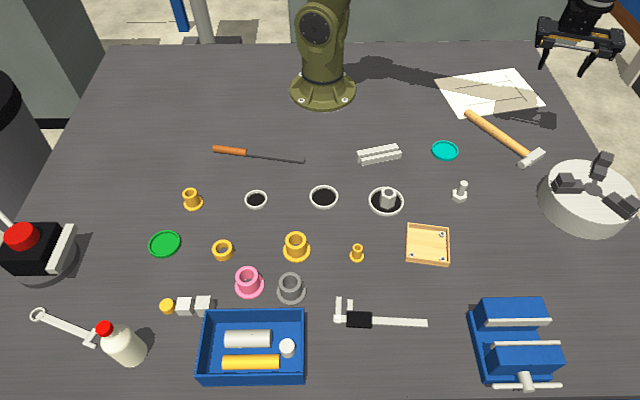

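```bash
cat > h.py <<'E'
import numpy as np,cv2
def pix2w(d,uv,z):
    K=d["intrinsics"];T=d["world_from_camera"]
    p=np.linalg.inv(K)@[uv[0],uv[1],1]; r=T[:3,:3]@[p[0],-p[1],-p[2]];o=T[:3,3]
    return (o+r*(z-o[2])/r[2])[:2]
def w2pix(d,P):
    T=d["world_from_camera"];q=T[:3,:3].T@(np.asarray(P,float)-T[:3,3]);q=q*[1,-1,-1]
    u=d["intrinsics"]@q;return u[:2]/u[2]
E
python3 - <<'E'
import cv2,numpy as np
a=cv2.imread("pics/top0.png")
c=a[140:250,140:270];cv2.imwrite("pics/c1.png",cv2.resize(c,None,fx=5,fy=5,interpolation=cv2.INTER_CUBIC))
c=a[100:250,265:485];cv2.imwrite("pics/c2.png",cv2.resize(c,None,fx=3.6,fy=3.6,interpolation=cv2.INTER_CUBIC))
b=cv2.imread("pics/scene0.png")
c=b[170:280,140:500];cv2.imwrite("pics/c3.png",cv2.resize(c,None,fx=2.2,fy=2.2,interpolation=cv2.INTER_CUBIC))
E
```

```text
(no output)
```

View pics/c1.png

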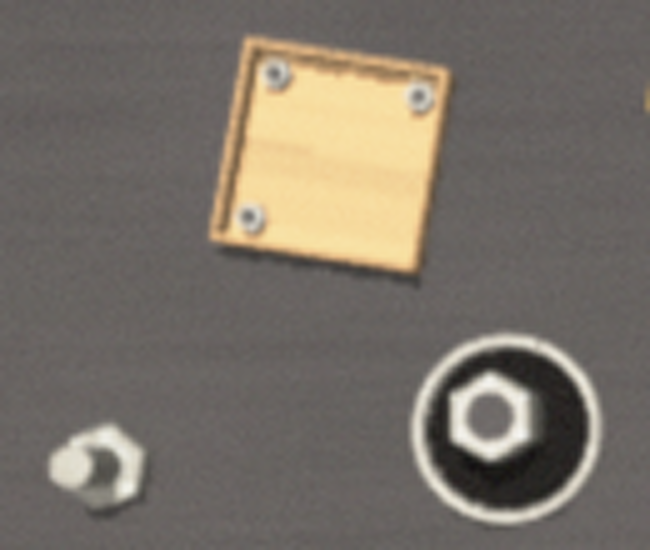

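View pics/c2.png

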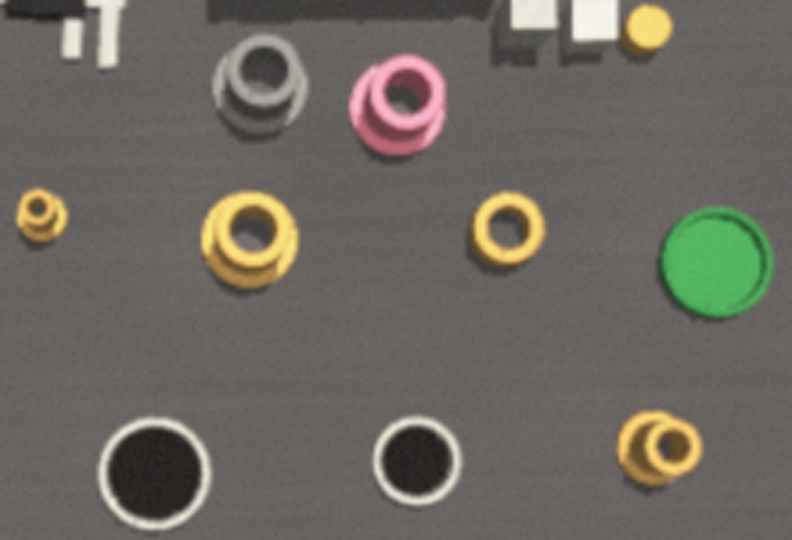

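View pics/c3.png

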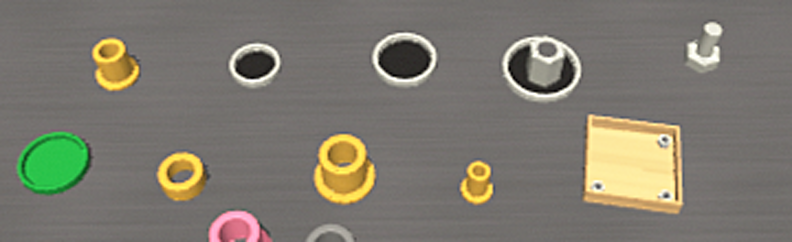

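```bash
cat > fit.py <<'E'
import numpy as np,cv2
from scipy.optimize import minimize
from h import *
t=np.linspace(0,2*np.pi,48,endpoint=False)
def circ(r,z): return np.c_[r*np.cos(t),r*np.sin(t),0*t+z]
def hexa(z,yaw):
    a=np.deg2rad(yaw+30+60*np.arange(6));return np.c_[.0208*np.cos(a),.0208*np.sin(a),0*a+z]
def bush(R,r,h): return lambda y:[np.r_[circ(R,0),circ(R,.006)],np.r_[circ(r,.006),circ(r,h)]]
M=dict(bl=bush(.033,.025,.05),bm=bush(.025,.0185,.046),bs=bush(.017,.012,.042),
 dl=lambda y:[np.r_[circ(.046,0),circ(.046,.012)]],dm=lambda y:[np.r_[circ(.038,0),circ(.038,.012)]],ds=lambda y:[np.r_[circ(.03,0),circ(.03,.012)]],
 ring=lambda y:[np.r_[circ(.024,0),circ(.024,.024)]],
 nut=lambda y:[np.r_[hexa(0,y),hexa(.045,y)]],
 tray=lambda y:[np.array([[sx*.05,sy*.05,z] for sx in(-1,1) for sy in(-1,1) for z in(0,.02)])@np.array([[np.cos(np.deg2rad(y)),np.sin(np.deg2rad(y)),0],[-np.sin(np.deg2rad(y)),np.cos(np.deg2rad(y)),0],[0,0,1]])])
S=6
def raster(d,name,p,box,z0):
    x0,y0,x1,y1=box; m=np.zeros(((y1-y0)*S,(x1-x0)*S),np.uint8)
    for part in M[name](p[2] if len(p)>2 else 0):
        P=part+[p[0],p[1],z0]
        uv=np.array([w2pix(d,q) for q in P])
        uv=((uv+.5-[x0,y0])*S-.5)
        h=cv2.convexHull(uv.astype(np.float32)).reshape(-1,2)
        cv2.fillPoly(m,[np.round(h*16).astype(np.int32)],255,shift=4)
    return cv2.resize(m,(x1-x0,y1-y0),interpolation=cv2.INTER_AREA)/255.
def colfit(d,name,p0,z0=0,mask=None,half=34):
    """soft mask vs model"""
    c=w2pix(d,[p0[0],p0[1],z0+.02]).astype(int);box=(c[0]-half,c[1]-half,c[0]+half,c[1]+half)
    m=mask[box[1]:box[3],box[0]:box[2]].astype(float)
    # isolate blob nearest model
    r0=raster(d,name,p0,box,z0)
    n,l=cv2.connectedComponents((m>.5).astype(np.uint8))
    best=max(range(1,n),key=lambda i:((l==i)*r0).sum())
    keep=cv2.dilate((l==best).astype(np.uint8),np.ones((3,3)))
    m=m*keep
    if name[0] in'bdrt':
        cs,_=cv2.findContours((m>.5).astype(np.uint8),0,2);f=np.zeros(m.shape,np.uint8);cv2.drawContours(f,cs,-1,1,-1)
        er=cv2.erode(f,np.ones((3,3)));m=np.maximum(m,er)
    f=lambda p:((raster(d,name,p*sc,box,z0)-m)**2).sum()
    sc=np.array([.001,.001,1.])[:len(p0)]
    s=np.array(p0)/sc
    for step in(4,1):
        sim=np.r_[[s],[s+step*e*(1 if i<2 else 4) for i,e in enumerate(np.eye(len(s)))]]
        r=minimize(f,s,method="Nelder-Mead",options=dict(initial_simplex=sim,xatol=.02,fatol=.01));s=r.x
    return r.x*sc,r.fun,m.sum()
def masks(img):
    hsv=cv2.cvtColor(img,cv2.COLOR_RGB2HSV).astype(float);h,s,v=hsv[...,0],hsv[...,1],hsv[...,2]
    brass=((s>110)&(h>12)&(h<35)&(v>60)).astype(float)
    wood=((s>70)&(h>6)&(h<30)&(v>60)).astype(float)
    g=cv2.cvtColor(img,cv2.COLOR_RGB2GRAY).astype(float)
    dish=((g>150)).astype(float)
    nut=np.clip((g-40)/(90-40),0,1)*(s<90)
    return dict(b=brass,r=brass,d=dish,n=nut,t=wood)
E
python3 - <<'E'
from fit import *
D={n:dict(np.load(n+"0.npz")) for n in("top","scene")}
top=D["top"]
px=dict(bl=((335,164),.03),bm=((449,224),.03),bs=((276.5,159),.03),dl=((241,226),.012),dm=((308,231),.012),ds=((380,228),.012),ring=((406,163),.02),nut=((238,224),.045),tray=((206,171),.02))
for n,(uv,z) in px.items():
    p0=pix2w(top,uv,z); 
    if n=="tray":p0=np.r_[p0,-8]
    if n=="nut":p0=np.r_[p0,30]
    for cn,d in D.items():
        try:
            p,f,a=colfit(d,n,p0,z0=.004 if n=="nut" else 0,mask=masks(d["pixels"])[n[0]],half=20 if n=="nut" else 34)
            print(n,cn,np.round(p0,4),np.round(p,4),round(f,1),round(a,1))
        except Exception as e: print(n,cn,p0,repr(e))
E
```

```text
bl top [ 0.6227 -0.0732] [ 0.6216 -0.0718] 7.3 558.0
bl scene [ 0.6227 -0.0732] [ 0.6185 -0.0717] 9.9 684.0
bm top [ 0.4724 -0.3443] [ 0.4729 -0.3457] 9.7 369.0
bm scene [ 0.4724 -0.3443] [ 0.4695 -0.346 ] 9.8 372.0
bs top [0.6374 0.0683] [0.64   0.0714] 4.8 154.0
bs scene [0.6374 0.0683] [0.6372 0.0716] 7.9 216.0
dl top [0.4772 0.1583] [0.4794 0.1595] 10.1 1140.0
dl scene [0.4772 0.1583] [0.4744 0.1599] 24.6 838.0
dm top [ 0.462  -0.0048] [ 0.4621 -0.0033] 7.3 776.0
dm scene [ 0.462  -0.0048] [ 0.4569 -0.0033] 25.0 562.0
ds top [ 0.466  -0.1808] [ 0.4672 -0.1828] 9.6 478.0
ds scene [ 0.466  -0.1808] [ 0.4629 -0.1822] 22.6 361.0
ring top [ 0.6237 -0.2479] [ 0.6239 -0.2474] 13.0 330.0
ring scene [ 0.6237 -0.2479] [ 0.6202 -0.2472] 11.4 377.0
nut top [ 0.4814  0.16   30.    ] [ 0.4849  0.162  28.2861] 13.7 286.2
nut scene [ 0.4814  0.16   30.    ] [ 0.4746  0.1631 42.1371] 1040.1 1376.6
tray top [ 0.6126  0.2413 -8.    ] [ 0.6146  0.2434 -9.9633] 28.6 1814.0
tray scene [ 0.6126  0.2413 -8.    ] [ 0.6113  0.244  -9.9845] 16.7 1761.0
```

```bash
cat > go.py <<'E'
import sys,numpy as np
from scipy.spatial.transform import Rotation as Ro
from cell import telemetry
o=telemetry.get_obs();R=Ro.from_euler("xyz",o["tool_rot"],degrees=True).as_matrix();p=np.array(o["tool_pos"])
z=R[:,2];print("t",round(o["time_s"],2),"p",np.round(p,4),"jaw",round(np.degrees(np.arctan2(z[1],z[0])),2),"q7",round(o["qpos"][6],1),"grip",round(o["grip_width"],4),"F",np.round(o["force"],1))
# args triples: x y z [jaw]
for a in sys.argv[1:]:
    v=[float(s) for s in a.split(",")];a=np.radians(v[3])
    Z=np.array([np.cos(a),np.sin(a),0]);X=np.array([0,0,-1.]);T=np.c_[X,np.cross(Z,X),Z]
    print("offset",np.round(R.T@(np.array(v[:3])-p),4).tolist(),"angular",np.round(Ro.from_matrix(R.T@T).as_rotvec(),4).tolist())
E
python3 go.py .4835,.162,.2,88.3 .4835,.162,.2,-91.7 .4835,.162,.2,28.3  .4835,.162,.2,-31.7
```

```text
t 0.1 p [0.2287 0.6079 0.2296] jaw 69.39 q7 -3.3 grip 0.087 F [-0.1  0.4  0.3]
offset [0.0302, -0.3954, -0.3276] angular [-0.3301, -0.0017, -0.0002]
offset [0.0302, -0.3954, -0.3276] angular [2.8115, -0.0003, 0.0025]
offset [0.0302, -0.3954, -0.3276] angular [0.7171, -0.0016, 0.0007]
offset [0.0302, -0.3954, -0.3276] angular [1.7643, -0.0012, 0.0016]
```

>>> {"op": "drive_tool", "data": {"offset": [[0.003,-0.03,-0.025],[0.006,-0.08,-0.065],[0.009,-0.125,-0.105],[0.012,-0.17,-0.14],[0.015,-0.215,-0.18],[0.018,-0.26,-0.215],[0.022,-0.305,-0.25],[0.025,-0.35,-0.29],[0.03,-0.38,-0.315],[0.03,-0.3954,-0.3276]], "angular": [[-0.03,0,0],[-0.06,0,0],[-0.1,0,0],[-0.13,0,0],[-0.17,0,0],[-0.2,0,0],[-0.24,0,0],[-0.28,0,0],[-0.31,0,0],[-0.33,-0.002,0]], "fingers": -0.6, "squeeze": 40}}

```text
time_s: 1.35
tool_pos: [0.484, 0.159, 0.1995]
tool_rot: [122.2, 89.9, -149.7]
force: [-0.4, 1.3, 0.0]
grip_width: 0.0697
```

```bash
python3 go.py .4835,.162,.1,88.3; python3 - <<'E'
from cell import vision
import cv2
for n in("top","scene"):
    d=vision.read_camera(n)["pixels"][:,:,::-1];cv2.imwrite(f"pics/{n}1.png",d)
E
```

```text
t 1.35 p [0.484  0.159  0.1995] jaw 88.11 q7 67.6 grip 0.0697 F [-0.4  1.3  0. ]
offset [0.0995, 0.0005, 0.003] angular [-0.0032, -0.0007, -0.0011]
```

View pics/scene1.png

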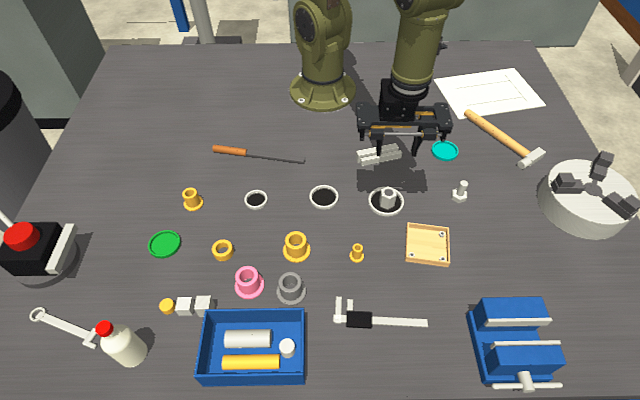

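The open gripper hangs above the nut in the large dish (scene 385,198) with nothing in the way, so I descend.

>>> {"op": "drive_tool", "data": {"offset": [[0.04,0,0.001],[0.08,0.0005,0.003],[0.11,0.0005,0.003],[0.125,0.0005,0.003],[0.125,0.0005,0.003]], "angular": [[-0.003,0,0],[-0.003,0,0],[-0.003,0,0],[-0.003,0,0],[-0.003,0,0]]}}

```text
time_s: 2.08
tool_pos: [0.483, 0.1626, 0.0742]
tool_rot: [125.9, 89.9, -145.8]
force: [0.8, -0.1, -0.4]
grip_width: 0.0697
```

```bash
python3 go.py .4835,.162,.034,88.3; python3 - <<'E'
from cell import vision
import cv2
d=vision.read_camera("scene")["pixels"][:,:,::-1];cv2.imwrite(f"pics/s2.png",cv2.resize(d[120:240,310:470],None,fx=4.5,fy=4.5,interpolation=cv2.INTER_CUBIC))
E
```

```text
t 2.08 p [0.483  0.1626 0.0742] jaw 88.23 q7 69.4 grip 0.0697 F [ 0.8 -0.1 -0.4]
offset [0.0402, -0.0006, -0.0005] angular [-0.0012, -0.0015, -0.0021]
```

View pics/s2.png

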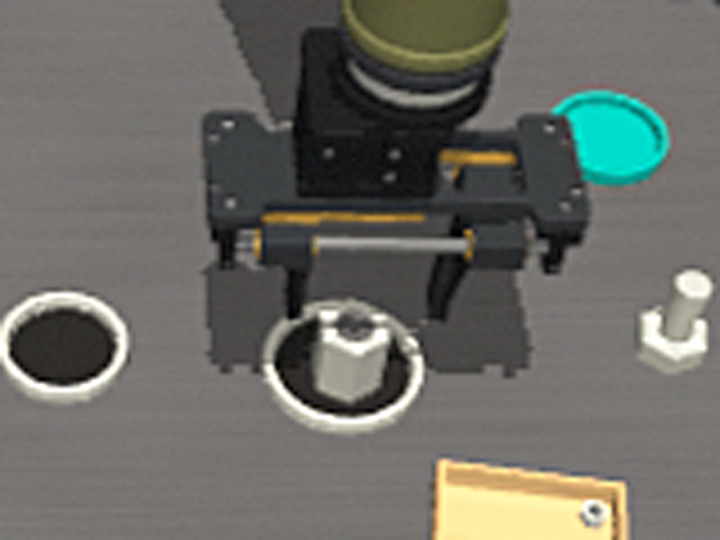

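Fingers straddle the nut at crop (290–440, 310), with the nut between them at (350,345). The bolt at (685,320) is clear.

>>> {"op": "drive_tool", "data": {"offset": [[0.02,-0.0005,-0.0005],[0.04,-0.0005,-0.0005],[0.04,-0.0005,-0.0005],[0.04,-0.0005,-0.0005]], "angular": [[0,0,0],[0,-0.0015,-0.002],[0,-0.0015,-0.002],[0,-0.0015,-0.002]]}}

```text
time_s: 2.62
tool_pos: [0.4855, 0.1627, 0.0368]
tool_rot: [-62.5, 89.7, 25.7]
force: [-0.7, 0.9, 0.0]
grip_width: 0.0698
```

>>> {"op": "drive_tool", "data": {"offset": [[0,0,0],[0,0,0],[0,0,0],[0,0,0],[0,0,0],[0,0,0]], "angular": [[0,0,0],[0,0,0],[0,0,0],[0,0,0],[0,0,0],[0,0,0]], "fingers": 1, "squeeze": 40}}

```text
time_s: 3.38
tool_pos: [0.4854, 0.1619, 0.0368]
tool_rot: [-72.9, 89.8, 15.3]
force: [-1.7, -2.9, 3.5]
grip_width: 0.0358
```

```bash
python3 go.py .4835,.162,.11,88.3
```

```text
t 3.38 p [0.4854 0.1619 0.0368] jaw 88.19 q7 70.5 grip 0.0358 F [-1.7 -2.9  3.5]
offset [-0.0733, 0.0016, 0.0001] angular [-0.0019, 0.001, 0.0033]
```

>>> {"op": "drive_tool", "data": {"offset": [[-0.02,0,0],[-0.05,0,0],[-0.08,0,0],[-0.08,0,0],[-0.08,0,0]], "angular": [[0,0,0],[0,0,0],[0,0,0],[0,0,0],[0,0,0]]}}

```text
time_s: 4.0
tool_pos: [0.4841, 0.1619, 0.1153]
tool_rot: [-71.2, 89.9, 17.0]
force: [0.4, 0.0, -3.2]
grip_width: 0.0353
```

```bash
python3 go.py .615,.2433,.115,80
```

```text
t 4.0 p [0.4841 0.1619 0.1153] jaw 88.21 q7 68.6 grip 0.0353 F [ 0.4  0.  -3.2]
offset [0.0006, -0.1283, 0.0855] angular [0.1433, 0.0006, 0.0015]
```

>>> {"op": "drive_tool", "data": {"offset": [[0,-0.02,0.013],[0,-0.05,0.033],[0,-0.08,0.053],[0,-0.11,0.073],[0,-0.1283,0.0855],[0,-0.1283,0.0855],[0,-0.1283,0.0855]], "angular": [[0.02,0,0],[0.05,0,0],[0.09,0,0],[0.12,0,0],[0.1433,0,0.001],[0.1433,0,0.001],[0.1433,0,0.001]]}}

```text
time_s: 4.88
tool_pos: [0.6136, 0.2424, 0.1137]
tool_rot: [123.2, 89.8, -156.8]
force: [-0.2, 0.3, -3.2]
grip_width: 0.0357
```

```bash
python3 go.py .615,.2433,.05,80 .615,.2433,.036,80
```

```text
t 4.88 p [0.6136 0.2424 0.1137] jaw 80.0 q7 61.6 grip 0.0357 F [-0.2  0.3 -3.2]
offset [0.0637, -0.0014, 0.0012] angular [-0.0, -0.0016, -0.0024]
offset [0.0777, -0.0014, 0.0012] angular [-0.0, -0.0016, -0.0024]
```

>>> {"op": "drive_tool", "data": {"offset": [[0.03,-0.001,0.001],[0.055,-0.001,0.001],[0.066,-0.001,0.001],[0.068,-0.001,0.001],[0.068,-0.001,0.001]], "angular": [[0,0,0],[0,-0.001,-0.002],[0,-0.001,-0.002],[0,-0.001,-0.002],[0,-0.001,-0.002]]}}

```text
time_s: 5.5
tool_pos: [0.6151, 0.2432, 0.0467]
tool_rot: [-71.4, 90.0, 8.6]
force: [-0.9, -0.1, -3.5]
grip_width: 0.0355
```

```bash
python3 go.py .615,.2433,.036,80; python3 - <<'E'
from cell import vision
import cv2
d=vision.read_camera("scene")["pixels"][:,:,::-1];cv2.imwrite(f"pics/s3.png",cv2.resize(d[170:290,350:510],None,fx=4.5,fy=4.5,interpolation=cv2.INTER_CUBIC))
E
```

```text
t 5.5 p [0.6151 0.2432 0.0467] jaw 79.99 q7 62.4 grip 0.0355 F [-0.9 -0.1 -3.5]
offset [0.0107, 0.0002, 0.0001] angular [-0.0002, 0.0003, 0.0008]
```

View pics/s3.png

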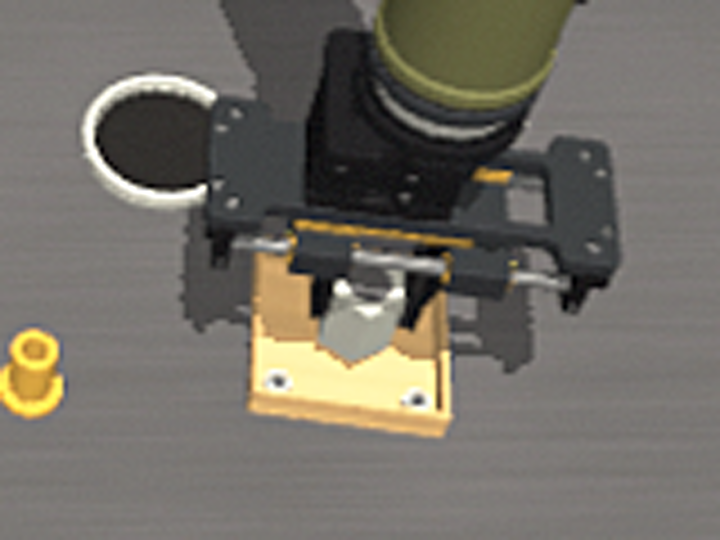

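The nut sits upright in the jaws at crop (360,320), over the middle of the tray. I lower it the rest of the way.

>>> {"op": "drive_tool", "data": {"offset": [[0.005,0,0],[0.009,0,0],[0.0105,0,0],[0.0115,0,0],[0.0115,0,0]], "angular": [[0,0,0],[0,0,0],[0,0,0],[0,0,0],[0,0,0]]}}

```text
time_s: 6.18
tool_pos: [0.6152, 0.2433, 0.0358]
tool_rot: [-61.4, 90.0, 18.6]
force: [-2.1, -0.6, 1.3]
grip_width: 0.0357
```

>>> {"op": "drive_tool", "data": {"offset": [[0,0,0],[0,0,0],[0,0,0],[0,0,0]], "angular": [[0,0,0],[0,0,0],[0,0,0],[0,0,0]], "fingers": -0.3}}

```text
time_s: 6.68
tool_pos: [0.6153, 0.2433, 0.0359]
tool_rot: [-59.9, 89.9, 20.1]
force: [-0.2, -0.6, -0.3]
grip_width: 0.0559
```

>>> {"op": "drive_tool", "data": {"offset": [[-0.02,0,0],[-0.05,0,0],[-0.1,0,0],[-0.1,0,0]], "angular": [[0,0,0],[0,0,0],[0,0,0],[0,0,0]]}}

```text
time_s: 7.18
tool_pos: [0.6188, 0.2444, 0.1429]
tool_rot: [-55.2, 89.3, 24.8]
force: [0.5, -0.2, -0.5]
grip_width: 0.0563
```

```bash
python3 go.py .62,-.0718,.13,85 ; python3 - <<'E'
from cell import vision
import cv2
d=vision.read_camera("scene")["pixels"][:,:,::-1];cv2.imwrite(f"pics/s4.png",cv2.resize(d[170:290,350:510],None,fx=4.5,fy=4.5,interpolation=cv2.INTER_CUBIC))
E
```

```text
t 7.17 p [0.6188 0.2444 0.1429] jaw 79.98 q7 61.3 grip 0.0563 F [ 0.5 -0.2 -0.5]
offset [0.0113, -0.0561, -0.3112] angular [-0.0877, 0.0065, 0.0103]
```

View pics/s4.png

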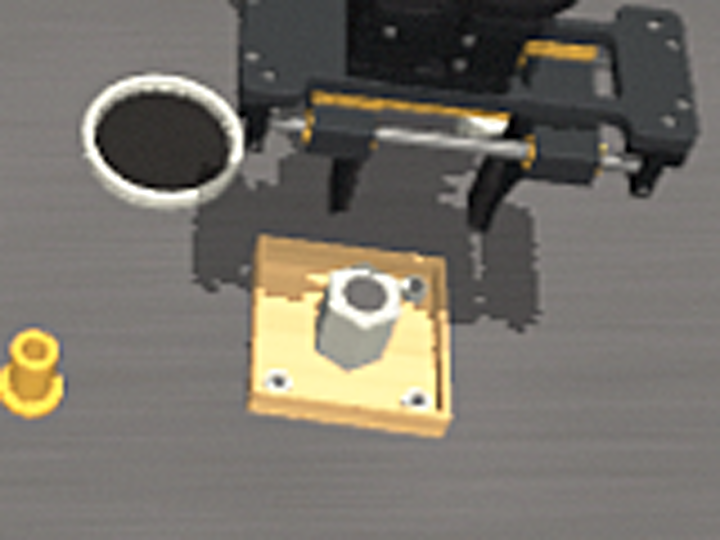

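The nut stands free and centred in the tray at crop (360,310). Next is the large brass bushing at top (335,166).

>>> {"op": "drive_tool", "data": {"offset": [[0.002,-0.005,-0.03],[0.004,-0.013,-0.075],[0.006,-0.022,-0.12],[0.008,-0.03,-0.165],[0.01,-0.038,-0.21],[0.011,-0.046,-0.255],[0.011,-0.052,-0.29],[0.0113,-0.0561,-0.3112],[0.0113,-0.0561,-0.3112],[0.0113,-0.0561,-0.3112]], "angular": [[-0.01,0,0.001],[-0.02,0.001,0.002],[-0.03,0.002,0.004],[-0.04,0.003,0.005],[-0.05,0.004,0.007],[-0.06,0.005,0.008],[-0.075,0.006,0.01],[-0.0877,0.0065,0.0103],[-0.0877,0.0065,0.0103],[-0.0877,0.0065,0.0103]], "fingers": -1}}

```text
time_s: 8.48
tool_pos: [0.6183, -0.0705, 0.1274]
tool_rot: [101.9, 89.7, -173.0]
force: [-0.2, 0.7, 0.1]
grip_width: 0.0866
```

```bash
python3 go.py .62,-.0718,.065,85 ; python3 - <<'E'
from cell import vision
import cv2
d=vision.read_camera("scene")["pixels"][:,:,::-1];cv2.imwrite(f"pics/s5.png",cv2.resize(d[150:310,200:400],None,fx=3.6,fy=3.6,interpolation=cv2.INTER_CUBIC))
E
```

```text
t 8.47 p [ 0.6183 -0.0705  0.1274] jaw 85.07 q7 95.7 grip 0.0866 F [-0.2  0.7  0.1]
offset [0.0624, -0.0021, -0.0011] angular [0.0013, -0.001, -0.0046]
```

View pics/s5.png

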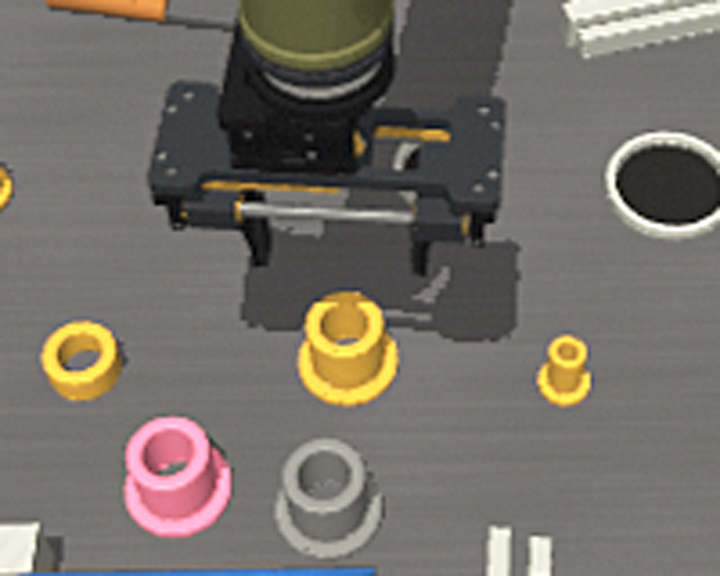

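The jaws (crop 260 and 425) are centred over the brass flanged bushing at (347,350). The pink and grey decoys at (175,480) and (327,500), and the ring at (82,360), are clear. I descend.

>>> {"op": "drive_tool", "data": {"offset": [[0.03,-0.002,-0.001],[0.06,-0.002,-0.001],[0.085,-0.002,-0.001],[0.0945,-0.002,-0.001],[0.0945,-0.002,-0.001],[0.0945,-0.002,-0.001]], "angular": [[0,0,-0.002],[0.001,0,-0.004],[0.001,0,-0.004],[0.001,0,-0.004],[0.001,0,-0.004],[0.001,0,-0.004]]}}

```text
time_s: 9.28
tool_pos: [0.6208, -0.0711, 0.0342]
tool_rot: [-118.4, 89.9, -33.3]
force: [-0.1, -1.0, 0.5]
grip_width: 0.0873
```

>>> {"op": "drive_tool", "data": {"offset": [[0,0,0],[0,0,0],[0,0,0],[0,0,0],[0,0,0],[0,0,0]], "angular": [[0,0,0],[0,0,0],[0,0,0],[0,0,0],[0,0,0],[0,0,0]], "fingers": 1, "squeeze": 50}}

```text
time_s: 10.02
tool_pos: [0.6208, -0.0717, 0.0342]
tool_rot: [-131.3, 89.9, -46.2]
force: [0.6, -1.4, 0.6]
grip_width: 0.0487
```

```bash
python3 go.py .62,-.0718,.12,85
```

```text
t 10.03 p [ 0.6208 -0.0717  0.0342] jaw 85.07 q7 97.8 grip 0.0487 F [ 0.6 -1.4  0.6]
offset [-0.0858, 0.0007, -0.0003] angular [0.0013, -0.0014, 0.0016]
```

>>> {"op": "drive_tool", "data": {"offset": [[-0.015,0,0],[-0.04,0,0],[-0.07,0,0],[-0.086,0,0],[-0.086,0,0]], "angular": [[0,0,0],[0,0,0],[0,0,0],[0,0,0],[0,0,0]]}}

```text
time_s: 10.65
tool_pos: [0.6214, -0.0714, 0.1214]
tool_rot: [-102.5, 89.8, -17.4]
force: [-0.0, -0.7, -5.7]
grip_width: 0.0489
```

```bash
python3 go.py .4786,.1595,.12,85
```

```text
t 10.65 p [ 0.6214 -0.0714  0.1214] jaw 85.09 q7 96.0 grip 0.0489 F [-0.  -0.7 -5.7]
offset [0.0006, 0.1621, 0.2178] angular [0.0015, -0.0008, 0.0038]
```

>>> {"op": "drive_tool", "data": {"offset": [[0,0.012,0.016],[0,0.033,0.045],[0,0.056,0.075],[0,0.08,0.107],[0,0.104,0.14],[0,0.128,0.172],[0,0.148,0.2],[0,0.1621,0.2178],[0,0.1621,0.2178],[0,0.1621,0.2178]], "angular": [[0,0,0],[0,0,0],[0,0,0.001],[0,0,0.001],[0,0,0.002],[0,0,0.002],[0,0,0.003],[0.001,0,0.0035],[0.001,0,0.0035],[0.001,0,0.0035]]}}

```text
time_s: 11.9
tool_pos: [0.4779, 0.159, 0.1199]
tool_rot: [161.8, 89.9, -113.1]
force: [1.0, -0.5, -5.0]
grip_width: 0.0489
```

```bash
python3 go.py .4786,.1595,.05,85
```

```text
t 11.9 p [0.4779 0.159  0.1199] jaw 85.04 q7 65.0 grip 0.0489 F [ 1.  -0.5 -5. ]
offset [0.0699, -0.0007, 0.0007] angular [0.0008, -0.002, -0.0006]
```

>>> {"op": "drive_tool", "data": {"offset": [[0.02,0,0],[0.045,0,0],[0.065,0,0],[0.07,0,0],[0.07,0,0]], "angular": [[0,0,0],[0,0,0],[0,0,0],[0,0,0],[0,0,0]]}}

```text
time_s: 12.52
tool_pos: [0.4781, 0.1583, 0.0499]
tool_rot: [161.0, 89.9, -114.0]
force: [-0.0, 0.0, -4.6]
grip_width: 0.0491
```

```bash
python3 go.py .4786,.1595,.038,85; python3 - <<'E'
from cell import vision
import cv2
d=vision.read_camera("scene")["pixels"][:,:,::-1];cv2.imwrite(f"pics/s6.png",cv2.resize(d[130:250,310:470],None,fx=4.5,fy=4.5,interpolation=cv2.INTER_CUBIC))
E
```

```text
t 12.53 p [0.4781 0.1583 0.0499] jaw 84.99 q7 66.4 grip 0.0491 F [-0.   0.  -4.6]
offset [0.0119, -0.0004, 0.0013] angular [-0.0003, -0.0024, -0.0008]
```

View pics/s6.png

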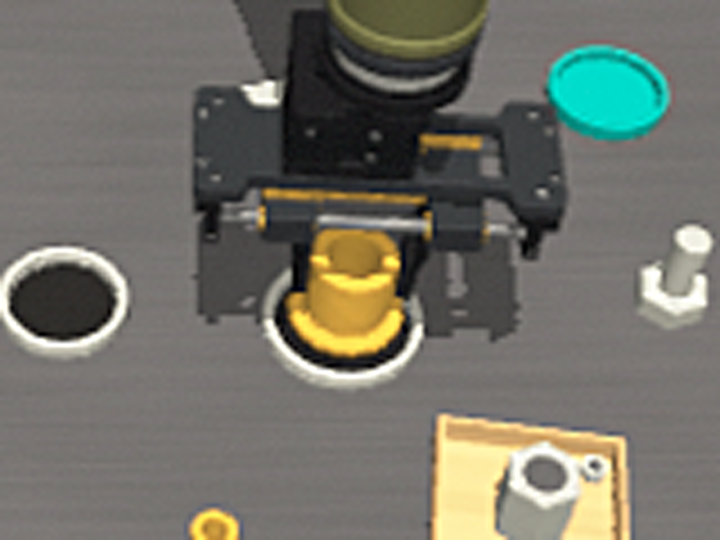

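The bushing hangs upright over the dish, its flange inside the rim (crop 347,320), so I lower it.

>>> {"op": "drive_tool", "data": {"offset": [[0.004,0,0.001],[0.008,0,0.001],[0.0108,0,0.001],[0.012,0,0.001],[0.0125,0,0.001],[0.0125,0,0.001]], "angular": [[0,-0.002,0],[0,-0.002,0],[0,-0.002,0],[0,-0.002,0],[0,-0.002,0],[0,-0.002,0]]}}

```text
time_s: 13.32
tool_pos: [0.4785, 0.1596, 0.0382]
tool_rot: [20.1, 90.0, 105.1]
force: [-0.7, -0.5, -1.4]
grip_width: 0.0488
```

>>> {"op": "drive_tool", "data": {"offset": [[0,0,0],[0,0,0],[0,0,0],[0,0,0]], "angular": [[0,0,0],[0,0,0],[0,0,0],[0,0,0]], "fingers": -0.6}}

```text
time_s: 13.82
tool_pos: [0.4788, 0.1597, 0.0384]
tool_rot: [-37.0, 90.0, 48.0]
force: [-0.4, -0.3, 0.3]
grip_width: 0.0691
```

>>> {"op": "drive_tool", "data": {"offset": [[-0.02,0,0],[-0.05,0,0],[-0.1,0,0],[-0.1,0,0],[-0.1,0,0]], "angular": [[0,0,0],[0,0,0],[0,0,0],[0,0,0],[0,0,0]]}}

```text
time_s: 14.45
tool_pos: [0.4785, 0.1596, 0.1382]
tool_rot: [-21.6, 90.0, 63.4]
force: [0.0, 0.1, -0.4]
grip_width: 0.0699
```

```bash
python3 go.py .4715,-.3457,.13,85 .4715,-.3457,.13,60 ; python3 - <<'E'
from cell import vision
import cv2
d=vision.read_camera("scene")["pixels"][:,:,::-1];cv2.imwrite(f"pics/s7.png",cv2.resize(d[130:250,310:470],None,fx=4.5,fy=4.5,interpolation=cv2.INTER_CUBIC))
E
```

```text
t 14.45 p [0.4785 0.1596 0.1382] jaw 84.99 q7 64.8 grip 0.0699 F [ 0.   0.1 -0.4]
offset [0.0078, -0.0371, -0.504] angular [-0.0001, 0.0007, 0.0003]
offset [0.0078, -0.0371, -0.504] angular [0.4362, 0.0008, 0.0001]
```

View pics/s7.png

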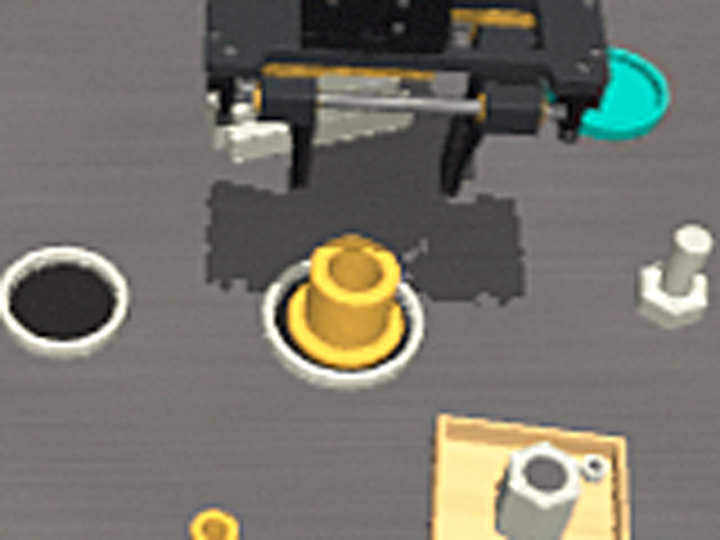

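The large bushing stands flat and centred in the large dish (crop 347,310). Next is the medium one at top (448,224).

>>> {"op": "drive_tool", "data": {"offset": [[0,-0.002,-0.03],[0.001,-0.006,-0.085],[0.002,-0.01,-0.14],[0.003,-0.014,-0.195],[0.004,-0.018,-0.25],[0.005,-0.022,-0.305],[0.006,-0.026,-0.36],[0.007,-0.03,-0.415],[0.007,-0.034,-0.465],[0.0078,-0.0371,-0.504]], "angular": [[0.03,0,0],[0.07,0,0],[0.12,0,0],[0.17,0,0],[0.22,0,0],[0.27,0,0],[0.32,0,0],[0.37,0,0],[0.41,0,0],[0.4362,0.001,0]]}}

```text
time_s: 15.75
tool_pos: [0.4684, -0.3492, 0.1287]
tool_rot: [142.2, 89.8, -158.0]
force: [0.7, -0.1, 0.2]
grip_width: 0.0692
```

```bash
python3 go.py .4715,-.3457,.08,60
```

```text
t 15.75 p [ 0.4684 -0.3492  0.1287] jaw 59.73 q7 103.9 grip 0.0692 F [ 0.7 -0.1  0.2]
offset [0.0487, -0.001, 0.0047] angular [-0.0046, -0.0032, -0.0025]
```

>>> {"op": "drive_tool", "data": {"offset": [[0.02,-0.001,0.0047],[0.045,-0.001,0.0047],[0.0487,-0.001,0.0047],[0.0487,-0.001,0.0047]], "angular": [[-0.004,-0.003,-0.002],[-0.004,-0.003,-0.002],[-0.004,-0.003,-0.002],[-0.004,-0.003,-0.002]]}}

```text
time_s: 16.25
tool_pos: [0.4706, -0.3461, 0.0798]
tool_rot: [116.1, 89.9, 176.0]
force: [-0.1, -0.2, 0.0]
grip_width: 0.0694
```

```bash
python3 go.py .4715,-.3457,.032,60; python3 - <<'E'
from cell import vision
import cv2
d=vision.read_camera("scene")["pixels"][:,:,::-1];cv2.imwrite(f"pics/s8.png",cv2.resize(d[130:250,130:290],None,fx=4.5,fy=4.5,interpolation=cv2.INTER_CUBIC))
E
```

```text
t 16.25 p [ 0.4706 -0.3461  0.0798] jaw 59.91 q7 105.8 grip 0.0694 F [-0.1 -0.2  0. ]
offset [0.0478, -0.0006, 0.0008] angular [-0.0016, -0.0007, -0.0014]
```

View pics/s8.png

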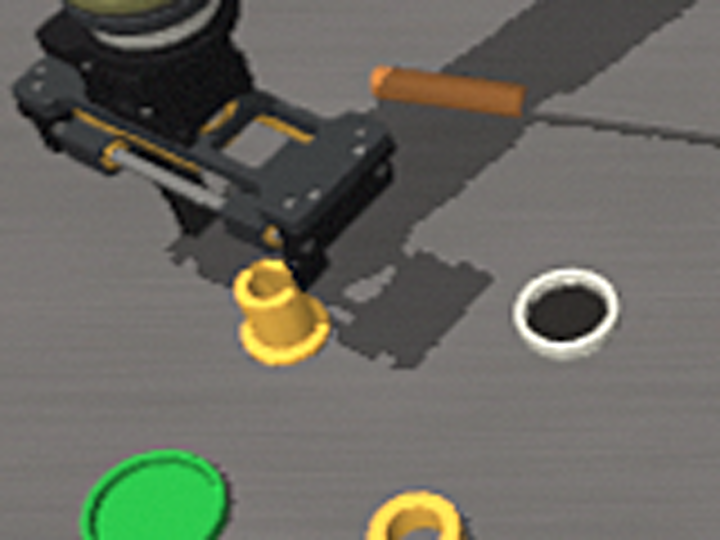

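The fingers straddle the bushing (crop 280,320) along the jaw line, and nothing else is near. I descend and grip.

>>> {"op": "drive_tool", "data": {"offset": [[0.02,-0.0006,0.001],[0.042,-0.0006,0.001],[0.048,-0.0006,0.001],[0.048,-0.0006,0.001],[0.048,-0.0006,0.001]], "angular": [[0,0,0],[0,0,-0.001],[0,0,-0.001],[0,0,-0.001],[0,0,-0.001]]}}

```text
time_s: 16.92
tool_pos: [0.4728, -0.3461, 0.0332]
tool_rot: [-101.5, 89.9, -41.6]
force: [0.7, -0.6, 0.5]
grip_width: 0.0693
```

>>> {"op": "drive_tool", "data": {"offset": [[0,0,0],[0,0,0],[0,0,0],[0,0,0],[0,0,0],[0,0,0]], "angular": [[0,0,0],[0,0,0],[0,0,0],[0,0,0],[0,0,0],[0,0,0]], "fingers": 1, "squeeze": 40}}

```text
time_s: 17.68
tool_pos: [0.4727, -0.3463, 0.0333]
tool_rot: [-103.9, 89.9, -44.0]
force: [-0.1, -0.2, 1.0]
grip_width: 0.0363
```

```bash
python3 go.py .4715,-.3457,.12,60
```

```text
t 17.68 p [ 0.4727 -0.3463  0.0333] jaw 59.92 q7 107.8 grip 0.0363 F [-0.1 -0.2  1. ]
offset [-0.0867, 0.0011, -0.0002] angular [-0.0014, -0.0006, 0.0023]
```

>>> {"op": "drive_tool", "data": {"offset": [[-0.015,0,0],[-0.04,0,0],[-0.07,0,0],[-0.0867,0.001,0],[-0.0867,0.001,0]], "angular": [[0,0,0],[0,0,0],[0,0,0.001],[0,0,0.002],[0,0,0.002]]}}

```text
time_s: 18.3
tool_pos: [0.4724, -0.346, 0.1213]
tool_rot: [-90.6, 89.8, -30.7]
force: [0.4, 0.1, -2.4]
grip_width: 0.036
```

```bash
python3 go.py .4619,-.0038,.12,75
```

```text
t 18.3 p [ 0.4724 -0.346   0.1213] jaw 59.93 q7 104.1 grip 0.036 F [ 0.4  0.1 -2.4]
offset [0.0008, 0.1805, 0.2909] angular [-0.263, -0.0004, 0.0029]
```

>>> {"op": "drive_tool", "data": {"offset": [[0,0.011,0.018],[0,0.033,0.053],[0,0.058,0.093],[0,0.083,0.133],[0,0.108,0.173],[0,0.133,0.213],[0,0.155,0.25],[0,0.172,0.278],[0,0.1805,0.2909],[0,0.1805,0.2909]], "angular": [[-0.02,0,0],[-0.05,0,0],[-0.08,0,0],[-0.12,0,0.001],[-0.16,0,0.001],[-0.19,0,0.002],[-0.22,0,0.002],[-0.25,0,0.003],[-0.263,0,0.003],[-0.263,0,0.003]]}}

```text
time_s: 19.55
tool_pos: [0.4612, -0.003, 0.1201]
tool_rot: [132.3, 89.9, -152.6]
force: [-0.3, -0.2, -2.0]
grip_width: 0.0359
```

```bash
python3 go.py .4619,-.0038,.05,75
```

```text
t 19.55 p [ 0.4612 -0.003   0.1201] jaw 75.13 q7 72.3 grip 0.0359 F [-0.3 -0.2 -2. ]
offset [0.0701, -0.001, -0.0005] angular [0.0023, -0.0012, -0.0013]
```

>>> {"op": "drive_tool", "data": {"offset": [[0.02,-0.001,-0.0005],[0.045,-0.001,-0.0005],[0.065,-0.001,-0.0005],[0.07,-0.001,-0.0005],[0.07,-0.001,-0.0005]], "angular": [[0,0,0],[0.002,-0.001,-0.001],[0.002,-0.001,-0.001],[0.002,-0.001,-0.001],[0.002,-0.001,-0.001]]}}

```text
time_s: 20.18
tool_pos: [0.4619, -0.0048, 0.0502]
tool_rot: [151.0, 89.9, -134.1]
force: [0.9, -1.2, -2.3]
grip_width: 0.0356
```

```bash
python3 go.py .4619,-.0038,.0373,75; python3 - <<'E'
from cell import vision
import cv2
d=vision.read_camera("scene")["pixels"][:,:,::-1];cv2.imwrite(f"pics/s9.png",cv2.resize(d[130:250,240:400],None,fx=4.5,fy=4.5,interpolation=cv2.INTER_CUBIC))
E
```

```text
t 20.18 p [ 0.4619 -0.0048  0.0502] jaw 74.93 q7 75.2 grip 0.0356 F [ 0.9 -1.2 -2.3]
offset [0.0129, 0.0002, 0.001] angular [-0.0012, -0.0008, -0.0004]
```

View pics/s9.png

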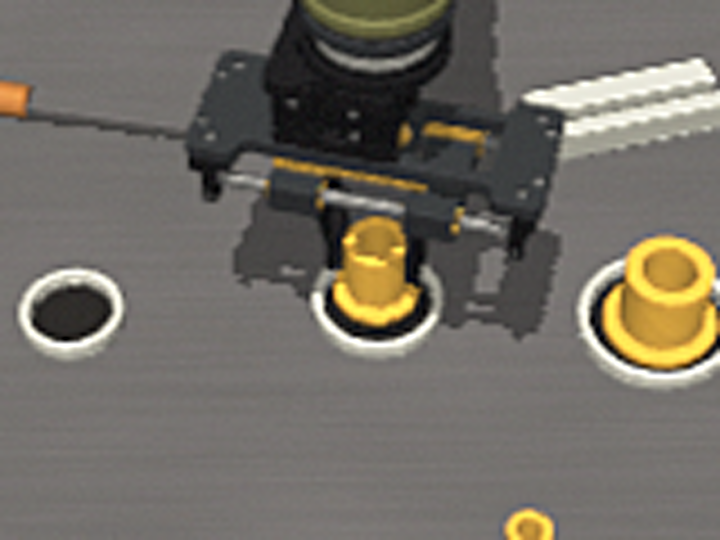

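The medium bushing (crop 375,290) is over the middle of the medium dish, so I lower it.

>>> {"op": "drive_tool", "data": {"offset": [[0.004,0,0.001],[0.008,0,0.001],[0.0115,0,0.001],[0.013,0,0.001],[0.0135,0,0.001],[0.0135,0,0.001]], "angular": [[0,0,0],[0,0,0],[0,0,0],[0,0,0],[0,0,0],[0,0,0]]}}

```text
time_s: 20.98
tool_pos: [0.4627, -0.0035, 0.0373]
tool_rot: [-93.3, 90.0, -18.3]
force: [0.4, 1.5, -1.3]
grip_width: 0.036
```

>>> {"op": "drive_tool", "data": {"offset": [[0,0,0],[0,0,0],[0,0,0],[0,0,0]], "angular": [[0,0,0],[0,0,0],[0,0,0],[0,0,0]], "fingers": -0.4}}

```text
time_s: 21.48
tool_pos: [0.4629, -0.0035, 0.0374]
tool_rot: [-86.5, 89.9, -11.5]
force: [-0.1, 0.8, 0.6]
grip_width: 0.0594
```

>>> {"op": "drive_tool", "data": {"offset": [[-0.02,0,0],[-0.05,0,0],[-0.1,0,0],[-0.1,0,0],[-0.1,0,0]], "angular": [[0,0,0],[0,0,0],[0,0,0],[0,0,0],[0,0,0]]}}

```text
time_s: 22.1
tool_pos: [0.4625, -0.0034, 0.1371]
tool_rot: [-70.1, 90.0, 4.9]
force: [0.4, -0.2, -1.0]
grip_width: 0.0611
```

```bash
python3 go.py .6388,.0714,.13,75 ; python3 - <<'E'
from cell import vision
import cv2
d=vision.read_camera("scene")["pixels"][:,:,::-1];cv2.imwrite(f"pics/s10.png",cv2.resize(d[130:290,240:440],None,fx=3.6,fy=3.6,interpolation=cv2.INTER_CUBIC))
E
```

```text
t 22.1 p [ 0.4625 -0.0034  0.1371] jaw 74.96 q7 71.7 grip 0.0611 F [ 0.4 -0.2 -1. ]
offset [0.0072, -0.1508, 0.118] angular [-0.0008, 0.0003, 0.0008]
```

View pics/s10.png

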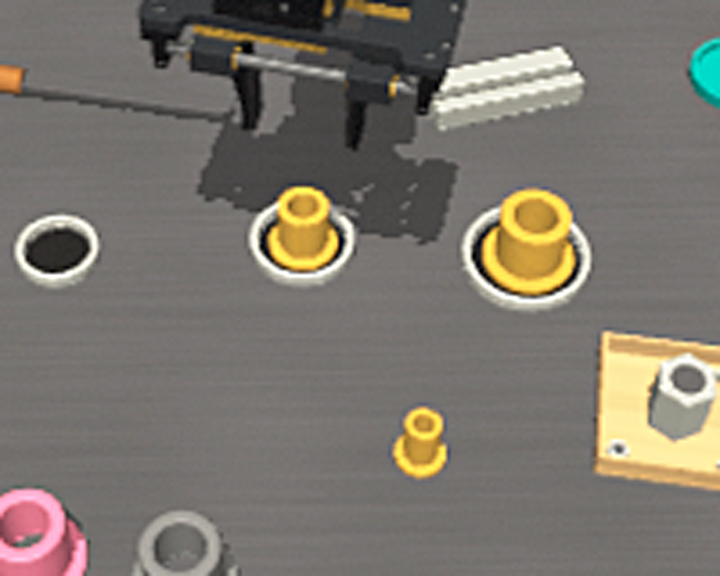

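The medium bushing stands centred in its dish (crop 302,235). Next is the small bushing (crop 422,445).

>>> {"op": "drive_tool", "data": {"offset": [[0.001,-0.02,0.016],[0.003,-0.05,0.039],[0.005,-0.085,0.066],[0.006,-0.12,0.094],[0.007,-0.142,0.111],[0.0072,-0.1508,0.118],[0.0072,-0.1508,0.118],[0.0072,-0.1508,0.118]], "angular": [[0,0,0],[0,0,0],[0,0,0],[0,0,0],[0,0,0],[0,0,0],[0,0,0],[0,0,0]]}}

```text
time_s: 23.15
tool_pos: [0.6372, 0.0703, 0.1289]
tool_rot: [125.0, 89.9, -160.1]
force: [1.0, 0.1, -0.1]
grip_width: 0.0608
```

```bash
python3 go.py .6388,.0714,.065,75
```

```text
t 23.15 p [0.6372 0.0703 0.1289] jaw 74.89 q7 73.6 grip 0.0608 F [ 1.   0.1 -0.1]
offset [0.0639, -0.0014, 0.0015] angular [-0.0019, -0.0011, -0.0016]
```

>>> {"op": "drive_tool", "data": {"offset": [[0.02,-0.001,0.0015],[0.05,-0.001,0.0015],[0.064,-0.001,0.0015],[0.064,-0.001,0.0015]], "angular": [[0,0,0],[-0.001,-0.001,-0.001],[-0.001,-0.001,-0.001],[-0.001,-0.001,-0.001]]}}

```text
time_s: 23.65
tool_pos: [0.6371, 0.0712, 0.0633]
tool_rot: [113.8, 89.8, -171.3]
force: [-0.2, 1.1, 0.3]
grip_width: 0.0609
```

```bash
python3 go.py .6388,.0714,.03,75; python3 - <<'E'
from cell import vision
import cv2
d=vision.read_camera("scene")["pixels"][:,:,::-1];cv2.imwrite(f"pics/s11.png",cv2.resize(d[180:300,280:440],None,fx=4.5,fy=4.5,interpolation=cv2.INTER_CUBIC))
E
```

```text
t 23.65 p [0.6371 0.0712 0.0633] jaw 74.94 q7 74.8 grip 0.0609 F [-0.2  1.1  0.3]
offset [0.0333, -0.0017, 0.0007] angular [-0.0011, -0.0014, -0.0033]
```

View pics/s11.png

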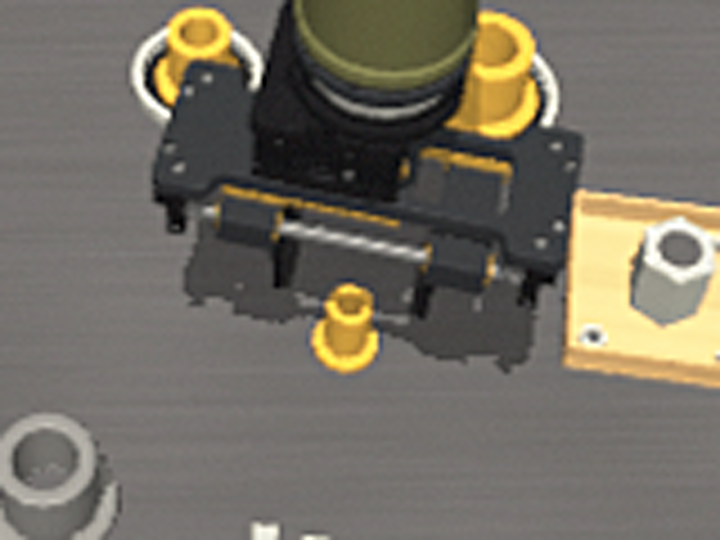

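The small bushing (crop 347,330) sits between the fingers. I descend and grip.

>>> {"op": "drive_tool", "data": {"offset": [[0.015,-0.0017,0.0007],[0.029,-0.0017,0.0007],[0.0335,-0.0017,0.0007],[0.0335,-0.0017,0.0007],[0.0335,-0.0017,0.0007]], "angular": [[-0.001,-0.001,-0.003],[-0.001,-0.001,-0.003],[-0.001,-0.001,-0.003],[-0.001,-0.001,-0.003],[-0.001,-0.001,-0.003]]}}

```text
time_s: 24.32
tool_pos: [0.6404, 0.0715, 0.0315]
tool_rot: [-73.1, 89.8, 1.9]
force: [0.0, 0.1, 0.2]
grip_width: 0.0608
```

>>> {"op": "drive_tool", "data": {"offset": [[0,0,0],[0,0,0],[0,0,0],[0,0,0],[0,0,0],[0,0,0]], "angular": [[0,0,0],[0,0,0],[0,0,0],[0,0,0],[0,0,0],[0,0,0]], "fingers": 1, "squeeze": 30}}

```text
time_s: 25.08
tool_pos: [0.6403, 0.0714, 0.0315]
tool_rot: [-75.2, 89.9, -0.2]
force: [0.5, -0.8, 0.2]
grip_width: 0.0229
```

```bash
python3 go.py .6388,.0714,.13,75
```

```text
t 25.07 p [0.6403 0.0714 0.0315] jaw 74.99 q7 75.6 grip 0.0229 F [ 0.5 -0.8  0.2]
offset [-0.0985, 0.0012, -0.0003] angular [-0.0002, 0.0007, 0.0025]
```

>>> {"op": "drive_tool", "data": {"offset": [[-0.015,0,0],[-0.045,0,0],[-0.08,0.001,0],[-0.0985,0.001,0],[-0.0985,0.001,0]], "angular": [[0,0,0],[0,0,0],[0,0,0.001],[0,0,0.002],[0,0,0.002]]}}

```text
time_s: 25.7
tool_pos: [0.6402, 0.0718, 0.1319]
tool_rot: [-55.4, 89.8, 19.6]
force: [1.2, 0.2, -1.5]
grip_width: 0.023
```

```bash
python3 go.py .4672,-.1828,.12,75
```

```text
t 25.7 p [0.6402 0.0718 0.1319] jaw 74.99 q7 73.7 grip 0.023 F [ 1.2  0.2 -1.5]
offset [0.0108, 0.1012, -0.2908] angular [-0.0002, 0.0024, 0.0035]
```

>>> {"op": "drive_tool", "data": {"offset": [[0.001,0.006,-0.018],[0.002,0.018,-0.053],[0.004,0.033,-0.095],[0.005,0.048,-0.137],[0.007,0.062,-0.179],[0.008,0.077,-0.22],[0.01,0.089,-0.255],[0.0105,0.097,-0.279],[0.0108,0.1012,-0.2908],[0.0108,0.1012,-0.2908]], "angular": [[0,0,0],[0,0,0.001],[0,0.001,0.001],[0,0.001,0.002],[0,0.001,0.002],[0,0.002,0.003],[0,0.002,0.003],[0,0.0024,0.0035],[0,0.0024,0.0035],[0,0.0024,0.0035]]}}

```text
time_s: 26.95
tool_pos: [0.4661, -0.1834, 0.1193]
tool_rot: [83.9, 89.9, 158.8]
force: [-0.1, 0.9, -0.5]
grip_width: 0.0227
```

```bash
python3 go.py .4672,-.1828,.05,75
```

```text
t 26.95 p [ 0.4661 -0.1834  0.1193] jaw 74.88 q7 96.7 grip 0.0227 F [-0.1  0.9 -0.5]
offset [0.0693, -0.0011, 0.0008] angular [-0.002, 0.0001, -0.0013]
```

>>> {"op": "drive_tool", "data": {"offset": [[0.02,-0.001,0.001],[0.045,-0.001,0.001],[0.065,-0.001,0.001],[0.0693,-0.001,0.001],[0.0693,-0.001,0.001]], "angular": [[0,0,0],[-0.002,0,-0.001],[-0.002,0,-0.001],[-0.002,0,-0.001],[-0.002,0,-0.001]]}}

```text
time_s: 27.58
tool_pos: [0.4676, -0.182, 0.05]
tool_rot: [85.5, 90.0, 160.5]
force: [-0.7, -0.0, -0.6]
grip_width: 0.0231
```

```bash
python3 go.py .4672,-.1828,.0355,75; python3 - <<'E'
from cell import vision
import cv2
d=vision.read_camera("scene")["pixels"][:,:,::-1];cv2.imwrite(f"pics/s12.png",cv2.resize(d[130:250,170:330],None,fx=4.5,fy=4.5,interpolation=cv2.INTER_CUBIC))
E
```

```text
t 27.57 p [ 0.4676 -0.182   0.05  ] jaw 75.07 q7 100.3 grip 0.0231 F [-0.7 -0.  -0.6]
offset [0.0145, 0.0002, -0.0009] angular [0.0012, 0.0, -0.0005]
```

View pics/s12.png

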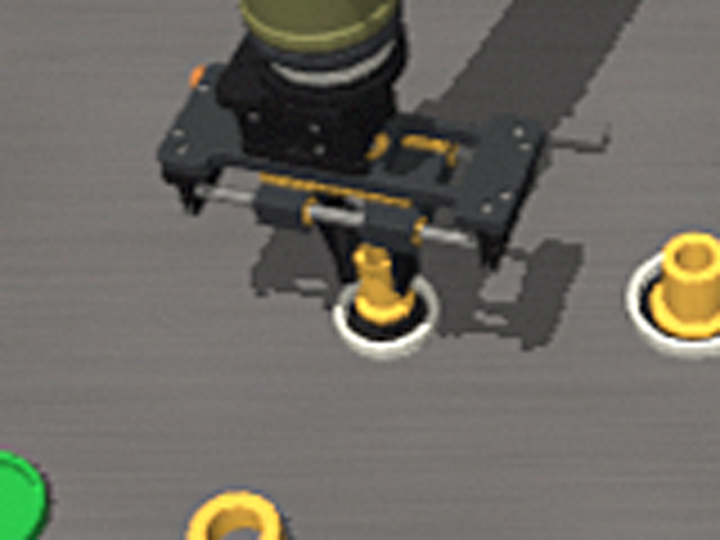

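The small bushing (crop 383,290) is over the middle of the small dish. Its lean to the left matches the camera's perspective. I lower it.

>>> {"op": "drive_tool", "data": {"offset": [[0.004,0,-0.001],[0.009,0,-0.001],[0.013,0,-0.001],[0.0145,0,-0.001],[0.015,0,-0.001],[0.015,0,-0.001]], "angular": [[0,0,0],[0,0,0],[0,0,0],[0,0,0],[0,0,0],[0,0,0]]}}

```text
time_s: 28.38
tool_pos: [0.4678, -0.1834, 0.0356]
tool_rot: [-78.7, 90.0, -3.6]
force: [-0.1, 0.9, -0.9]
grip_width: 0.0229
```

>>> {"op": "drive_tool", "data": {"offset": [[0.0008,0,0],[0.0008,0,0],[0.0008,0,0]], "angular": [[0,0,0],[0,0,0],[0,0,0]]}}

```text
time_s: 28.75
tool_pos: [0.4679, -0.1834, 0.0354]
tool_rot: [-63.2, 89.9, 11.9]
force: [-1.7, 0.2, 5.2]
grip_width: 0.0226
```

Contact shows as +5 N at the wrist, so I release.

>>> {"op": "drive_tool", "data": {"offset": [[0,0,0],[0,0,0],[0,0,0],[0,0,0]], "angular": [[0,0,0],[0,0,0],[0,0,0],[0,0,0]], "fingers": -0.2}}

```text
time_s: 29.25
tool_pos: [0.4679, -0.1835, 0.0353]
tool_rot: [-65.9, 89.9, 9.1]
force: [-0.2, -1.0, 0.2]
grip_width: 0.0502
```

>>> {"op": "drive_tool", "data": {"offset": [[-0.02,0,0],[-0.05,0,0],[-0.1,0,0],[-0.15,0,0],[-0.15,0,0],[-0.15,0,0],[-0.15,0,0]], "angular": [[0,0,0],[0,0,0],[0,0,0],[0,0,0],[0,0,0],[0,0,0],[0,0,0]]}}

```text
time_s: 30.12
tool_pos: [0.4668, -0.1831, 0.1838]
tool_rot: [89.1, 89.9, 164.1]
force: [0.1, 0.3, -0.1]
grip_width: 0.0522
```

```bash
python3 - <<'E'
from fit import *
from cell import vision
d=vision.read_camera("scene");im=d["pixels"]
cv2.imwrite("pics/s13.png",cv2.resize(im[130:290,150:500,::-1],None,fx=2.2,fy=2.2,interpolation=cv2.INTER_CUBIC))
d0=dict(np.load("scene0.npz"))
for n,p0,z in(("bl",(.475,.16),.004),("bm",(.46,-.0035),.004),("bs",(.465,-.183),.004),("ring",(.6202,-.2472),0)):
    p,f,a=colfit(d,n,np.array(p0),z0=z,mask=masks(im)[n[0]]);print(n,np.round(p,4),round(f,1))
df=np.abs(im.astype(int)-d0["pixels"]).max(2)
c=w2pix(d,[.45,.35,.02]);print(c,df[170:215,445:485].max())
E
```

```text
bl [0.4765 0.1607] 12.1
bm [ 0.4603 -0.0028] 12.0
bs [ 0.465  -0.1823] 8.2
ring [ 0.62   -0.2472] 11.3
[457.22547127 188.87939151] 9
```

View pics/s13.png

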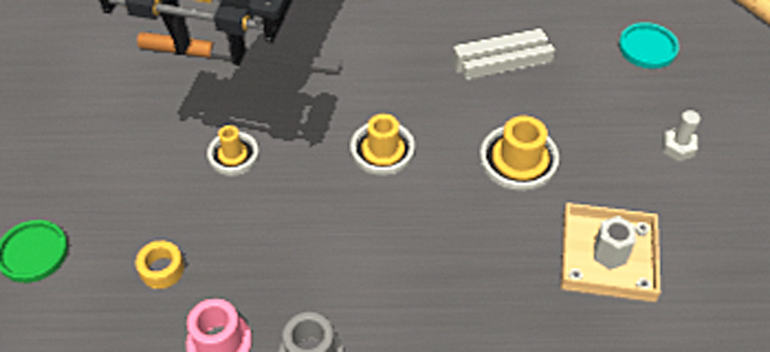

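All three bushings stand in their dishes at crop (230,148), (382,143) and (521,150). The nut is upright in the tray at (614,242), and the ring and bolt have not moved. I hand in.

```bash
python3 -c "
from cell import sign_off
print(sign_off())"
```

```text
the job is handed in; nothing more can be done
None
```

I stood the long nut in the middle of the square tray, then the large, medium and small bushings flange down in their own dishes. I handed the job in at about 30 s of the 106 s; the hand-in gives no verdict.

- **Placement:** the last scene picture shows all four parts upright and let go. Fitted positions put each bushing about 2–4 mm from its dish centre, against the 11 mm limit. I judged the nut's centring in the tray by eye only.
- **Contact:** for every part, the wrist force changed at set-down as it took the floor. The arm then withdrew to about 0.18 m, clear of everything.
- **Bystanders:** the ring's fitted position moved 0.2 mm, and the image around the bolt is unchanged.
- **Disagreement:** the two cameras' x positions differed by about 3 mm for the parts and 4–5 mm for the dishes. I therefore placed each bushing using positions from the top camera only.

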